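Wipe the chewed chips off the feeding board with the block scraper

TASK

Take the block scraper from its rack, set its blade down on the bare strip at the back of the feeding board (the end away from the trough) and, keeping the blade lightly but surely pressed on the steel all the way along, wipe all four maple chips over the open front edge into the catch trough. How far the blade stands out of the block differs each time, so feel for the steel; the board is sprung, so press gently, never pushing it down more than about 3 mm; never touch the chips with the fingers or arm, and leave the other things where they stand. At the end, the scraper lies back across its rack as it was found, let go.

Things in the scene. Friction and masses are not known exactly. Their poses are not given: they have to be found in the camera images.
- station: Fixed metal feeding station. Origin on the table under the centre of its board; x points along the wiping direction to the trough, z up. The board is 220 long (x -110 to 110), top 70 high; kerbs 6 wide along both long sides (inner faces at y = -84, 84) stand 8 above the board's top; both short ends are open. Position and yaw vary.
- trough (a point): Centre of the inner floor (4 high) of the catch trough that joins the board's front edge, part of the station, same axes. Inside 101 (x) by 172 (y); side and far walls 50 high.
- board_top (a point): Centre of the top face of the station's smooth steel board, 220 x 168 x 6, axes as the station's. The board stays level on springs: it gives 1 for every 5 N pressed on it (about 4 N before it first moves) and comes back up.
- scraper: Grey block scraper, about 0.3 kg: block 36 (x) by 200 (y) by 50 (z), origin at the block's centre, z up. A black blade 150 wide (y), 6 thick (x) stands straight down, central, out of its underside by 14 to 26, differently each time and not reported; held by a stiff friction fit (60 N). Both ends of the block overhang the blade by 25.
- rest: Fixed dark steel rack for the scraper: two flat-topped rails, each 80 (x) by 24 (y), tops 50 high, centred at y = -95 and 95, on a 6 thick base. Origin on the table at its centre. The scraper lies across the rails, its y along the rack's y, block centre at x = 0, y = 0, 75 high, blade hanging free between the rails. Stands on either side of the station.
- chip0: Loose maple chip, 60 (x) by 26 (y) by 10 (z), 12 g, lying flat on the board. Origin at its centre. The rearmost point of the chips leaves at least the last 45 of the board's back end bare.
- chip1: Loose maple chip, 60 (x) by 26 (y) by 10 (z), 12 g, lying flat on the board. Origin at its centre. The rearmost point of the chips leaves at least the last 45 of the board's back end bare.
- chip2: Loose maple chip, 60 (x) by 26 (y) by 10 (z), 12 g, lying flat on the board. Origin at its centre. The rearmost point of the chips leaves at least the last 45 of the board's back end bare.
- chip3: Loose maple chip, 60 (x) by 26 (y) by 10 (z), 12 g, lying flat on the board. Origin at its centre. The rearmost point of the chips leaves at least the last 45 of the board's back end bare.
- dispenser: Bystander: clear plastic pellet dispenser with a push button, base 100 x 120, 184 high. Origin at the centre of its underside. Stands on the other side of the station from the rack.
- bottle: Bystander: glass drip bottle, 60 across, 208 high. Origin at the centre of its underside.
- cube: Bystander: maple chew cube, 60. Origin at the centre of its underside.
Things that resemble listed ones, but are neither listed nor needed, are in the scene too. Leave any pink or turquoise look-alike of the chip1 alone.

How it is judged (in metres and radians):
On the way, in this order (a step that is already met when the one before it is completed fails the run):
1. with all four chips still on the board, the scraper bears on the board (more than 1.5 N) on the bare strip at its back end (block centre within 40 mm of the back edge) (contact force between scraper and station above 1.5 N and x of scraper in the frame of station below -0.07 m and x of each of chip0, chip1, chip2, chip3 in the frame of station below 0.108 m and z of each of chip0, chip1, chip2, chip3 in the frame of station above 0.068 m), for 0.2 s.
2. the scraper bears on the board (more than 1 N) around mid-board, before all of the chips are off (contact force between scraper and station above 1 N and x of scraper in the frame of station between -0.04 and 0.03 m and ((x of chip0 in the frame of station below 0.108 m and z of chip0 in the frame of station above 0.068 m) or (x of chip1 in the frame of station below 0.108 m and z of chip1 in the frame of station above 0.068 m) or (x of chip2 in the frame of station below 0.108 m and z of chip2 in the frame of station above 0.068 m) or (x of chip3 in the frame of station below 0.108 m and z of chip3 in the frame of station above 0.068 m))), for 0.15 s.
3. the scraper bears on the board (more than 1 N) in the last 45 mm before its front edge (contact force between scraper and station above 1 N and x of scraper in the frame of station between 0.065 and 0.113 m), for 0.1 s.
At the end, for the whole second after the job is handed in: All four chips lie at rest in the trough, their centres below the board's top; the scraper lies still and level across its rack, block centre within 22 mm (rack's x) and 12 mm (rack's y) of the rack's middle and 68 to 82 mm high (x of chip0 in the frame of station between 0.108 and 0.214 m and y of chip0 in the frame of station between -0.09 and 0.09 m and z of each of chip0, chip1, chip2, chip3 in the frame of station below 0.066 m and linear speed of each of chip0, chip1, chip2, chip3 below 0.03 m/s and x of chip1 in the frame of station between 0.108 and 0.214 m and y of chip1 in the frame of station between -0.09 and 0.09 m and x of chip2 in the frame of station between 0.108 and 0.214 m and y of chip2 in the frame of station between -0.09 and 0.09 m and x of chip3 in the frame of station between 0.108 and 0.214 m and y of chip3 in the frame of station between -0.09 and 0.09 m and x of scraper in the frame of rest between -0.022 and 0.022 m and y of scraper in the frame of rest between -0.012 and 0.012 m and z of scraper in the frame of rest between 0.068 and 0.082 m and angle between scraper's own z axis and vertical below 0.1 rad and linear speed of scraper below 0.02 m/s); the robot touches nothing.
It fails at once if the board is pressed down more than 4 mm (about 24 N) (distance of board_top from where it was at the start of the episode above 0.004 m).
It fails at once if fingers or arm touch a chip (contact force between any of the fingers, the arm and chip0 above 0.3 N or contact force between any of the fingers, the arm and chip1 above 0.3 N or contact force between any of the fingers, the arm and chip2 above 0.3 N or contact force between any of the fingers, the arm and chip3 above 0.3 N).
It fails at once if a bystander is moved by more than 15 mm (distance of any of dispenser, bottle, cube from where it was at the start of the episode above 0.015 m).
It fails at once if a chip falls on the table, beside the board and trough ((height (world z) of chip0 below 0.06 m and (x of chip0 in the frame of station below 0.1 m or x of chip0 in the frame of station above 0.22 m or y of chip0 in the frame of station below -0.095 m or y of chip0 in the frame of station above 0.095 m)) or (height (world z) of chip1 below 0.06 m and (x of chip1 in the frame of station below 0.1 m or x of chip1 in the frame of station above 0.22 m or y of chip1 in the frame of station below -0.095 m or y of chip1 in the frame of station above 0.095 m)) or (height (world z) of chip2 below 0.06 m and (x of chip2 in the frame of station below 0.1 m or x of chip2 in the frame of station above 0.22 m or y of chip2 in the frame of station below -0.095 m or y of chip2 in the frame of station above 0.095 m)) or (height (world z) of chip3 below 0.06 m and (x of chip3 in the frame of station below 0.1 m or x of chip3 in the frame of station above 0.22 m or y of chip3 in the frame of station below -0.095 m or y of chip3 in the frame of station above 0.095 m))).
It also fails if it takes over 72 s, if anything falls off the work surface, if the arm or the gripper's body presses on something with over 40 N, if the wrist force passes 120 N, or if a joint passes its speed limit or range.

ROBOT

A 6-joint arm with a two-finger parallel gripper is mounted at the origin on the work surface. World frame = base frame: x ahead of the robot, y to its left, z up, the work surface at z = 0. Lengths are in m, angles in degrees, forces in N, time in s.
With the tool pointing down it reaches from about 0.4 to 0.825 m from the base axis. Payload 7 kg.
Tool frame: the origin (TCP) lies at the very end of the fingers, on their centre line; the grasp point (between the pads) lies 19 mm behind it; z points along the fingers, y is the line along which they close (so a half turn about z gives the same grasp; the last joint's range is limited). The gripper opens to 88 mm and grips with 3 to 60 N. Pads are 19 mm wide; open, the fingers measure 130 mm over their backs; the gripper's body (78 mm by 193 mm) begins 47 mm behind the grasp point.
Start: joints at [-60.155, 20.546, 0.682, 0, -70.136, -16.507], TCP at [0.156, -0.657, 0.227] pointing down, gripper open.
Joint ranges: [-176.03, 176.03], [-82.01, 121.73], [-58.28, 71.71], [-173.87, 95.51], [-174.79, -0.11], [-173.66, 173.66]. Speed limits (degrees/s): [136.94, 136.94, 172.46, 180, 180, 180].

INTERFACE

Orientations are given as [roll, pitch, yaw] about the fixed x, y, z axes, in that order (R = Rz(yaw) Ry(pitch) Rx(roll)).
In Python, from plant import get_state, imaging, r, finder gives the robot as it stands.
- The arm moves only by the shell command python3 -m handwheel 'ROWS' [FORCE]. ROWS is JSON, a list of rows, each a list of 5 numbers: the closure, from 0 (fully open) to 1 (shut), then the shift along the world's x, y, z in cm, then the turn about the world's z in degrees. A call has 1 to 8 rows; each row is the pose to reach, as a shift and turn from the pose commanded when the call began; what a row does not reach only later rows make up. A row lasts 1/8 s, in which the tool goes at most 62.5 mm and 10.7 degrees, less where a joint would pass 70% of its speed; a pose out of reach is approached as far as the arm can. A call with a gripper value outside its range is refused whole. The fingers move at their own pace and stop on an object; FORCE is the grip in N (left out, the last holds). Time passes only in rows, so rows that repeat a pose let the fingers close. It gives the time, the measured TCP pose, the force, the opening and the grip force at its end, in the units of the state.
- get_state(): the state, without advancing time (a new reading comes with each control period).
- imaging.capture(name): name is "side" or "top" or "wrist"; returns (picture, depth): 420x560x3 uint8, red, green, blue; 420x560 float32, m along the optical axis (not along the pixel's ray), 0 where there is no reading.
- imaging.get_calibration(name): a dict with "fx", "fy", "cx", "cy" (pixels), "rvec" (rotation vector, rad) and "tvec" (3), from world to camera coordinates, as OpenCV has them; the wrist camera has in their place "hand_eye" (4x4, takes a point from camera to tool coordinates, whose origin is the TCP and whose axes are the flange's). Camera axes: x right, y down, z forward; pixel columns grow to the right and rows downward; lengths in m; the calibration is good to about 2 mm. A picture is of the moment at which its call begins: read the wrist's pose just before it. get_calibration takes no time and is no camera call.
- r.close_job(): hands the job in; it is judged then, once.
Trained networks look in the newest picture that a camera, given by its name, has taken for a name from the list of things; names that differ only in an ending like _2 or _b are one class to them, and where a whole thing is asked for, a point or a joint stands for the part that bears it (a point fixed in the world has none). Each returns a list of dicts, best first, with "p" (0 to 1); they miss things now and then, are a little off and sometimes report something else, mostly with a low value. They report only what shows in the picture. A call takes as long as a camera call. They do not tell look-alikes from the thing itself.
- finder.cut_out(camera, query): "region" (420x560 bool, what is visible of it) and "pixel" ([column, row] in pixels, amid what is visible of it).
The state is a dict: "time_s": time; "joints": joint angles; "qd": joint speeds; "joint_torque": joint torques, N m; "tcp_pos": TCP position; "eef_rot": TCP orientation; "contact_force": force on the tool from outside, world axes, zero at the start; "moment": the same for the moment, N m; "gripper_width": finger opening in m; "gripper_force": force on a finger pad.
Only numpy, scipy, OpenCV 4.12 (cv2) and the standard library are available. Lean on these libraries where they do the work, as an engineer would, in place of code of your own. Each camera call takes 0.05 s, during which the arm holds its last target. There are 200 camera calls.

## Working session

There is one attempt and no reset: what is moved stays moved. The work goes in short steps, Python scripts to look and compute and a shell command to move; the robot and the scene stay as the last step left them, time stands still between calls to the robot, and variables do not carry over. Pictures are saved under pics/ and viewed, at most 10 in all, crops included, and the job is handed in when it is done.

```bash
ls; mkdir -p pics; cat > h.py <<'E'
import numpy as np, cv2
from plant import get_state, imaging, r, finder
from scipy.spatial.transform import Rotation as R
def cam(name):
    """returns K params, Rcw(world from cam), origin"""
    c=imaging.get_calibration(name)
    if 'hand_eye' in c:
        s=get_state(); T=np.eye(4); T[:3,:3]=R.from_euler('xyz',s['eef_rot'],degrees=True).as_matrix(); T[:3,3]=s['tcp_pos']
        M=T@np.array(c['hand_eye']); return c,M[:3,:3],M[:3,3]
    Rm=cv2.Rodrigues(np.array(c['rvec'],float))[0]; t=np.array(c['tvec']).ravel()
    return c,Rm.T,-Rm.T@t
def shot(name,png=None):
    g=cam(name); p,d=imaging.capture(name)
    if png: cv2.imwrite('pics/'+png,p[:,:,::-1])
    return g,p,d
def cloud(g,d):
    c,Rm,o=g; v,u=np.mgrid[:420,:560]
    P=np.stack([(u-c['cx'])/c['fx']*d,(v-c['cy'])/c['fy']*d,d],-1)
    return P@Rm.T+o
def rect(P):
    (c,s,a)=cv2.minAreaRect((P[:,:2]*1000).astype(np.float32)); return np.round(c,1),np.round(s,1),round(a,1)
E
python3 - <<'E'
from h import *
print(get_state())
for n in ('top','side'):
    g,p,d=shot(n,n+'1.png'); W=cloud(g,d); print(n,g[2])
    for q in ('station','scraper','rest','chip0','dispenser','bottle','cube'):
        for f in finder.cut_out(n,q)[:5 if q=='chip0' else 2]:
            m=f['region']&(d>0); P=W[m]
            if len(P)>5: print(q,round(f['p'],2),f['pixel'],len(P),np.median(P,0).round(3),P.max(0).round(3),rect(P))
E
```

```text
pics
{'time_s': 0.0, 'joints': array([-6.01558092e+01,  2.05921890e+01,  6.30425358e-01, -1.85590146e-02,
       -7.01347790e+01, -1.65058515e+01]), 'qd': array([0.0228442 , 0.05838631, 0.03509848, 0.02426156, 0.01471101,
       0.09737643]), 'joint_torque': array([ 1.81842082e-03, -5.82716811e+01,  2.93071175e+01,  6.99735090e+00,
        6.83311999e-03, -1.44059295e-04]), 'tcp_pos': array([ 0.15555199, -0.65630931,  0.22559365]), 'eef_rot': array([ 1.79902479e+02, -1.07041685e-02, -1.66667973e+02]), 'contact_force': array([ 0.00311608, -0.40745635, -0.63108999]), 'moment': array([-0.00306283, -0.00683444,  0.03499916]), 'gripper_force': 0.0, 'gripper_width': 0.08739919467143598}
top [0.38187937 0.0082879  1.14131841]
station 0.95 [278.1, 188.9] 7807 [0.598 0.01  0.07 ] [0.777 0.124 0.085] (array([611.6,  11.3]), array([195.3, 335.3]), 83.2)
scraper 0.7 [414.0, 236.9] 1589 [ 0.478 -0.32   0.1  ] [ 0.581 -0.306  0.107] (array([ 482. , -326.2]), array([ 37.7, 197.6]), 89.2)
scraper 0.17 [261.9, 178.8] 286 [0.621 0.049 0.08 ] [0.652 0.077 0.086] (array([623. ,  49.7]), array([65.1, 29.
[... 1986 characters left out ...]
 0.087 0.083] (array([540.7,  65.7]), array([24.6, 56.6]), 61.5)
dispenser 0.83 [228.2, 293.4] 3846 [0.445 0.324 0.095] [0.648 0.381 0.187] (array([529. , 276.8]), array([131.9, 267.2]), 70.3)
dispenser 0.27 [136.5, 274.3] 1267 [0.669 0.409 0.097] [0.834 0.431 0.207] (array([741.2, 372.7]), array([ 61. , 185.8]), 63.7)
bottle 0.76 [135.8, 275.0] 1285 [0.67  0.409 0.096] [0.874 0.431 0.206] (array([768.1, 365.5]), array([ 60.3, 240.8]), 66.0)
bottle 0.47 [284.3, 210.1] 147 [ 0.522 -0.019  0.078] [0.543 0.009 0.083] (array([524.9, -22.8]), array([59.8, 28.8]), 73.2)
cube 0.59 [300.4, 147.6] 368 [ 0.692 -0.4    0.042] [ 0.766 -0.374  0.064] (array([ 724.7, -442.3]), array([ 77.4, 152.7]), 36.6)
```

```bash
python3 - <<'E'
import cv2
a=cv2.imread('pics/top1.png'); cv2.imwrite('pics/topc.png',cv2.resize(a[120:320,120:460],None,fx=2.3,fy=2.3,interpolation=cv2.INTER_CUBIC))
E
```

```text
(no output)
```

View pics/topc.png

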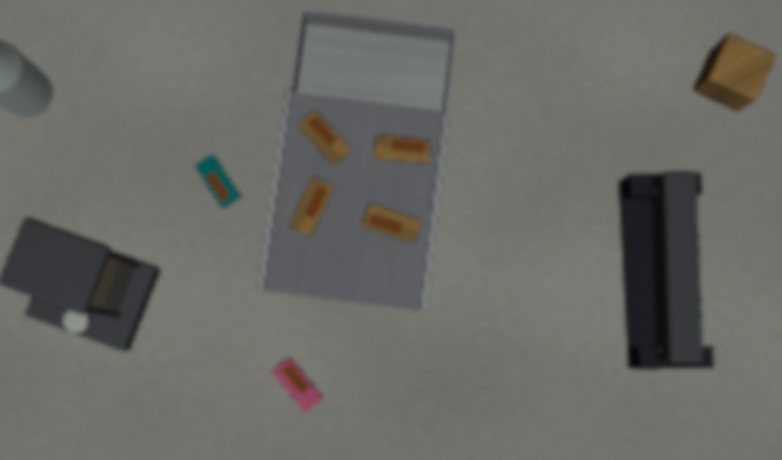

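View pics/side1.png

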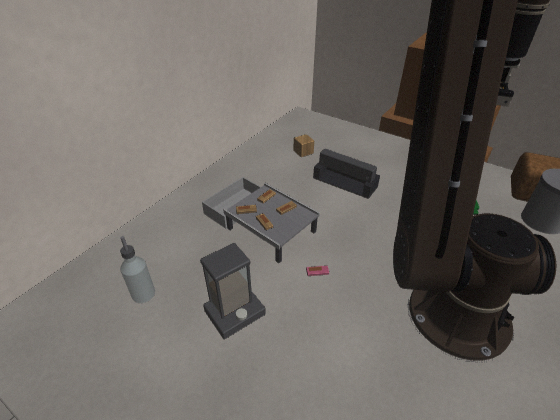

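The overhead crop shows the trough at the far side, around crop (375,60), with four maple chips on the board. The scraper lies on its rack at crop (680,270), and the pink and turquoise decoys lie on the table. In the side view all things are upright, the gripper is off to the right, and the route to the rack is free.

```bash
python3 -m handwheel '[[0,4,4,2,-2],[0,8,8,4,-4],[0,12,12,6,-6],[0,17,17,8,-8],[0,22,22,10,-10],[0,27,27,10,-13],[0,32.5,33,10,-13.3],[0,32.5,33,10,-13.3]]' 20
python3 - <<'E'
from h import *
g,p,d=shot('wrist','w1.png'); W=cloud(g,d); print(g[2])
for q in ('scraper','rest'):
    for f in finder.cut_out('wrist',q)[:2]:
        m=f['region']&(d>0); P=W[m]
        print(q,f['p'],f['pixel'],len(P))
        for lo,hi in ((.09,.11),(.045,.056)):
            S=P[(P[:,2]>lo)&(P[:,2]<hi)]
            if len(S)>50: print(lo,len(S),rect(S),np.median(S[:,2]))
g,p,d=shot('top'); W=cloud(g,d)
f=finder.cut_out('top','station')[0]; m=f['region']&(d>0); P=W[m]
S=P[(P[:,2]>.064)&(P[:,2]<.0745)]; print('board',rect(S),np.median(S[:,2]))
S=P[(P[:,2]>.03)]; S=S[S[:,2]<.09]; print('all',rect(S))
E
```

```text
time_s: 1.8
tcp_pos: [0.4821, -0.3248, 0.327]
eef_rot: [-180.0, 0.0, -179.9]
contact_force: [0.7, -0.7, 0.3]
gripper_width: 0.0877
gripper_force: 0.0
[ 0.41005717 -0.32497028  0.48540754]
scraper 0.94 [272.6, 173.3] 3957
0.09 3891 (array([ 478.9, -327.5]), array([ 34.8, 198.3]), 89.3) 0.10006594764090915
rest 0.77 [262.3, 163.6] 3528
0.09 75 (array([ 471.9, -327.5]), array([ 34.7, 184.3]), 89.3) 0.09892759506875975
0.045 975 (array([ 479.6, -330.7]), array([213.7,  79.5]), 0.9) 0.05023100776959227
board (array([554.6,  13.3]), array([174.8, 220.6]), 83.0) 0.07077101698346477
all (array([607.8,   9.4]), array([180.1, 327. ]), 82.9)
```

View pics/w1.png

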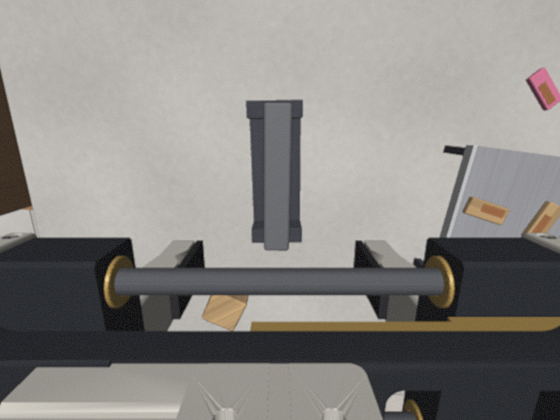

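The wrist picture shows the scraper squarely across its rack: top face from (265,100) to (290,249), rails at both ends. The measured centre is (0.480, -0.327), top at 0.100 and rails at 0.050, which agrees with the text. The board centre is about (0.5545, 0.015), yaw -7°, top at 0.070. Next is the grasp.

```bash
python3 -m handwheel '[[0,-0.2,-0.2,-6,-0.6],[0,-0.2,-0.2,-12,-0.6],[0,-0.2,-0.2,-18,-0.6],[0,-0.2,-0.2,-22,-0.6],[0,-0.2,-0.2,-24.5,-0.6],[0,-0.2,-0.2,-26.3,-0.6],[0,-0.2,-0.2,-26.3,-0.6]]' 
python3 -m handwheel '[[1,0,0,0,0],[1,0,0,0,0],[1,0,0,0,0],[1,0,0,0,0],[1,0,0,0,0],[1,0,0,0,0],[1,0,0,0,0],[1,0,0,0,0]]' 45
```

```text
time_s: 2.92
tcp_pos: [0.4769, -0.3295, 0.0623]
eef_rot: [180.0, -0.2, 179.3]
contact_force: [0.0, -0.8, 0.1]
gripper_width: 0.0877
gripper_force: 0.0
time_s: 3.92
tcp_pos: [0.4787, -0.3286, 0.0636]
eef_rot: [180.0, -0.0, 179.4]
contact_force: [-0.2, 2.5, 2.1]
gripper_width: 0.036
gripper_force: 45.0
```

```bash
python3 -m handwheel '[[1,0,0,2,0],[1,0,0,6,0],[1,0,0,11,0],[1,0,4,15,8],[1,0,9,15,18],[1,0,14,15,28],[1,0,19,15,38],[1,0,24,15,48]]'
python3 -m handwheel '[[1,0,3,0,10],[1,-0.5,6,0,20],[1,-1,9,0,30],[1,-1.4,11.4,0,35.6],[1,-1.4,11.4,0,35.6],[1,-1.4,11.4,0,35.6]]'
python3 - <<'E'
from h import *
s=get_state(); print(s['tcp_pos'],s['eef_rot'],s['contact_force'],s['gripper_width'])
g,p,d=shot('wrist','w2.png'); W=cloud(g,d)
for q in ('station','scraper'):
    for f in finder.cut_out('wrist',q)[:1]:
        P=W[f['region']&(d>0)]; print(q,f['p'],len(P))
        for lo,hi in ((.064,.074),(.075,.0795),(.15,.26)):
            S=P[(P[:,2]>lo)&(P[:,2]<hi)]
            if len(S)>50: print(lo,len(S),rect(S),S.min(0).round(4),S.max(0).round(4))
E
```

```text
time_s: 4.92
tcp_pos: [0.478, -0.0873, 0.2131]
eef_rot: [180.0, -0.0, -132.3]
contact_force: [1.6, 0.8, -1.6]
gripper_width: 0.0359
gripper_force: 45.0
time_s: 5.68
tcp_pos: [0.4644, 0.025, 0.2132]
eef_rot: [180.0, -0.0, -97.0]
contact_force: [0.2, -0.5, -2.7]
gripper_width: 0.0357
gripper_force: 45.0
[0.46439784 0.02503035 0.21321713] [ 1.79960776e+02 -2.17182120e-02 -9.69986377e+01] [ 0.2187881  -0.4796056  -2.70078903] 0.03569110955701699
station 0.84 25780
0.064 13386 (array([583.5,  -4.1]), array([137.4, 157. ]), 83.0) [ 0.4988 -0.0816  0.0671] [0.6692 0.0606 0.0739]
0.075 875 (array([567. , -50.8]), array([141.7, 119.5]), 17.7) [ 0.4972 -0.0862  0.075 ] [0.6526 0.0277 0.0795]
scraper 0.58 19801
0.15 19648 (array([458.5, -14.2]), array([118.1,  41.7]), 83.1) [ 0.4354 -0.0747  0.2175] [0.4846 0.0463 0.2525]
```

View pics/w2.png

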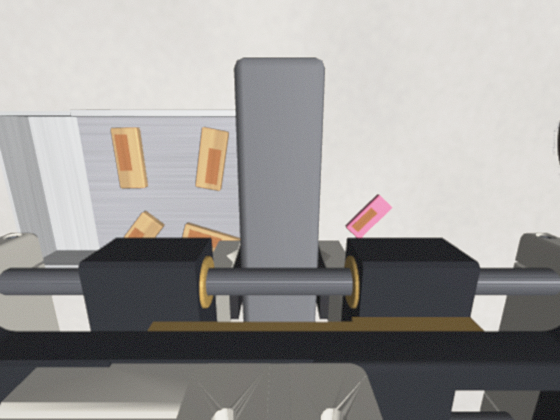

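The block hangs level in the grip, with its end at (280,62). The near-side kerb runs along row 112, the chips are to the left, and the pink decoy is off the board. Next I check lateral centring in the station frame.

```bash
python3 - <<'E'
from h import *
g=cam('wrist'); p,d=imaging.capture('wrist'); W=cloud(g,d)
a=np.radians(-7.0); ex=np.array([np.cos(a),np.sin(a)]); ey=np.array([-ex[1],ex[0]])
X=(W[...,:2]-[.5545,.015])@ex; Y=(W[...,:2]-[.5545,.015])@ey; Z=W[...,2]; ok=d>0
for x0 in (-.03,0,.03,.06,.09):
    m=ok&(abs(X-x0)<.012)&(Y<-.06)
    k=m&(Z>.0755)&(Z<.083)&(Y<-.078); b=m&(Z>.05)
    print(x0,'kerb y',np.percentile(Y[k],[3,50,97]).round(4) if k.sum()>5 else None,'outer',Y[b].min().round(4))
m=ok&(Z>.06)&(Z<.09)&(Y>-.075)&(Y<-.02); print('front edge x',np.percentile(X[m],99.8).round(4))
t=ok&(Z>.24)&(Z<.26)&(abs(X+.09)<.05)&(Y<0)
print('block: z',np.median(Z[t]),'x',np.percentile(X[t],[1,50,99]).round(4),'end y',np.percentile(Y[t],[.3,1]).round(4))
for y0 in (-.085,-.06,-.035):
    q=t&(abs(Y-y0)<.006); print(y0,np.percentile(X[q],[2,98]).round(4),np.median(Z[q]).round(4))
c=np.array(get_state()['tcp_pos'][:2])-[.5545,.015]; print('tcp st',c@ex,c@ey)
# chip extents
c=ok&(Z>.077)&(Z<.085)&(Y>-.078)&(Y<.078)&(X>-.1)&(X<.11); print('chip min x',np.percentile(X[c],.5))
E
```

```text
-0.03 kerb y [-0.0897 -0.087  -0.0842] outer -0.0898
0 kerb y [-0.0897 -0.087  -0.0843] outer -0.0898
0.03 kerb y [-0.0898 -0.087  -0.0843] outer -0.0898
0.06 kerb y [-0.0898 -0.087  -0.0843] outer -0.0898
0.09 kerb y [-0.0898 -0.087  -0.0843] outer -0.0898
front edge x 0.1083
block: z 0.2499250446789653 x [-0.1121 -0.0903 -0.068 ] end y [-0.0999 -0.0988]
-0.085 [-0.1071 -0.0733] 0.25
-0.06 [-0.1071 -0.0732] 0.25
-0.035 [-0.1071 -0.0732] 0.2499
tcp st -0.09035434270534919 -0.001385166474258553
chip min x -0.039590480603464755
```

```bash
python3 -m handwheel '[[1,0,0,-4,0],[1,0,0,-7,0],[1,0,0,-9,0],[1,0,0,-9.8,0],[1,0,0,-10.1,0],[1,0,0,-10.1,0],[1,0,0,-10.1,0]]'; python3 -m handwheel '[[1,0,0,-0.1,0],[1,0,0,-0.2,0],[1,0,0,-0.2,0]]'
```

```text
time_s: 6.75
tcp_pos: [0.4652, 0.0254, 0.1133]
eef_rot: [-179.9, 0.0, -97.0]
contact_force: [-0.2, -0.2, -2.3]
gripper_width: 0.0359
gripper_force: 45.0
time_s: 7.12
tcp_pos: [0.4646, 0.0252, 0.1105]
eef_rot: [180.0, -0.0, -97.0]
contact_force: [0.3, 0.2, -2.8]
gripper_width: 0.0356
gripper_force: 45.0
```

```bash
python3 -m handwheel '[[1,0,0,-0.1,0],[1,0,0,-0.15,0],[1,0,0,-0.15,0]]'|grep -E 'pos|contact'
```

```text
tcp_pos: [0.4646, 0.0252, 0.109]
contact_force: [-0.1, -0.1, -3.3]
```

```bash
python3 -m handwheel '[[1,0,0,-0.1,0],[1,0,0,-0.15,0],[1,0,0,-0.15,0]]'|grep -E 'pos|contact'
```

```text
tcp_pos: [0.4647, 0.0252, 0.1075]
contact_force: [0.3, 0.1, -2.8]
```

```bash
python3 - <<'E'
from h import *
print(get_state()['contact_force'])
E
```

```text
[ 0.30474339  0.05570883 -2.8098304 ]
```

```bash
python3 -m handwheel '[[1,0,0,-0.1,0],[1,0,0,-0.15,0],[1,0,0,-0.15,0]]'|grep -E 'pos|contact'
```

```text
tcp_pos: [0.4647, 0.0252, 0.106]
contact_force: [-0.1, -0.9, -2.8]
```

```bash
python3 -m handwheel '[[1,0,0,-0.1,0],[1,0,0,-0.15,0],[1,0,0,-0.15,0]]'|grep -E 'pos|contact'
```

```text
tcp_pos: [0.4646, 0.0252, 0.1045]
contact_force: [0.3, -0.3, -2.7]
```

```bash
python3 -m handwheel '[[1,0,0,-0.1,0],[1,0,0,-0.15,0],[1,0,0,-0.15,0]]'|grep -E 'pos|contact'
```

```text
tcp_pos: [0.4646, 0.0252, 0.103]
contact_force: [-0.4, -0.1, -3.2]
```

```bash
python3 -m handwheel '[[1,0,0,-0.1,0],[1,0,0,-0.15,0],[1,0,0,-0.15,0]]'|grep -E 'pos|contact'
```

```text
tcp_pos: [0.4648, 0.0252, 0.1018]
contact_force: [-1.4, 0.3, 1.0]
```

```bash
python3 -m handwheel '[[1,0,0,-0.04,0],[1,0,0,-0.08,0],[1,0,0,-0.08,0]]'|grep -E 'pos|contact'
```

```text
tcp_pos: [0.4648, 0.0253, 0.101]
contact_force: [-2.2, -0.1, 5.1]
```

```bash
python3 -m handwheel '[[1,0.5,-0.06,0,0],[1,1.5,-0.18,0,0],[1,2.5,-0.31,0,0],[1,3.5,-0.43,0,0],[1,4.5,-0.55,0,0]]'|grep -E 'pos|contact|width'
```

```text
tcp_pos: [0.5091, 0.0194, 0.1007]
contact_force: [-4.8, 0.4, 7.1]
gripper_width: 0.0359
```

```bash
python3 -m handwheel '[[1,1,-0.12,0.02,0],[1,2,-0.24,0.02,0],[1,3,-0.37,0.02,0],[1,4,-0.49,0.02,0],[1,5,-0.61,0.03,0]]'|grep -E 'pos|contact|rot'
```

```text
tcp_pos: [0.5591, 0.0134, 0.1009]
eef_rot: [179.9, -0.0, -97.0]
contact_force: [-4.4, 1.0, 6.2]
```

```bash
python3 -m handwheel '[[1,1,-0.12,0,0],[1,2,-0.24,0,0],[1,3,-0.37,0,0],[1,4,-0.49,0,0],[1,5,-0.61,0,0],[1,6,-0.73,0,0]]'|grep -E 'pos|contact|rot'
python3 - <<'E'
from h import *
g,p,d=shot('top','t2.png'); p=p[120:280,200:360]; cv2.imwrite('pics/t2c.png',cv2.resize(p[:,:,::-1],None,fx=3.5,fy=3.5))
E
```

```text
tcp_pos: [0.6191, 0.0061, 0.1009]
eef_rot: [179.9, -0.0, -97.0]
contact_force: [-5.0, 0.6, 5.0]
```

View pics/t2c.png

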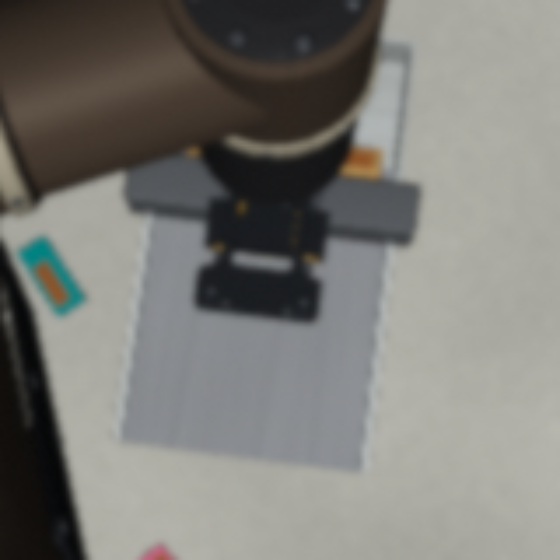

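The blade is near the front with clean steel behind it. One chip shows ahead of it at (362,160), and nothing has been left behind. Next I finish the stroke.

```bash
python3 -m handwheel '[[1,0.7,-0.09,-0.01,0],[1,1.4,-0.17,-0.01,0],[1,2.1,-0.26,-0.01,0],[1,2.8,-0.34,-0.01,0],[1,3.4,-0.42,-0.01,0],[1,3.7,-0.46,-0.01,0],[1,3.7,-0.46,-0.01,0]]'|grep -E 'pos|contact|rot'
python3 -m handwheel '[[1,0.3,-0.04,0,0],[1,0.3,-0.04,0.5,0],[1,0.3,-0.04,2,0],[1,0.3,-0.04,6,0],[1,-2,0.3,11,0],[1,-7,0,12,-6],[1,-12,-3,12,-16],[1,-17,-7,12,-26]]'
python3 - <<'E'
from h import *
g,p,d=shot('top','t3.png'); p=p[100:280,200:380]; cv2.imwrite('pics/t3c.png',cv2.resize(p[:,:,::-1],None,fx=3,fy=3))
E
```

```text
tcp_pos: [0.6564, 0.0015, 0.101]
eef_rot: [179.9, -0.0, -97.0]
contact_force: [-3.5, 0.3, 5.6]
time_s: 13.68
tcp_pos: [0.4866, -0.0675, 0.2219]
eef_rot: [-179.9, 0.1, -123.2]
contact_force: [-0.0, -0.7, -1.3]
gripper_width: 0.0358
gripper_force: 45.0
```

View pics/t3c.png

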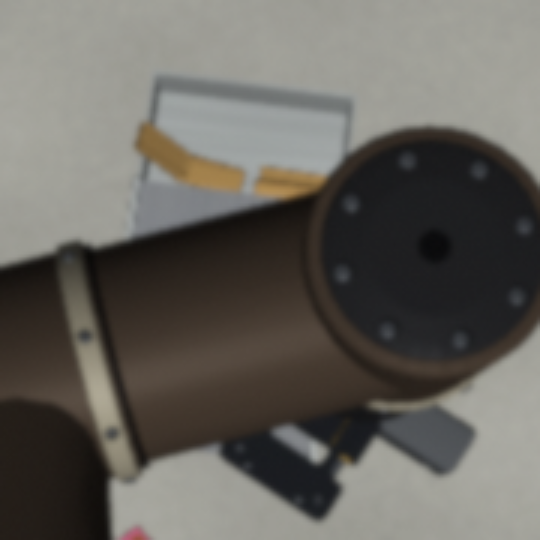

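The trough now holds the chips, three or four of them visible around (150-320,140-190). One at (155,145) may lean on the side wall. I'll swing clear to the rack and then inspect.

```bash
python3 -m handwheel '[[1,-0.1,-4,0,-10],[1,-0.3,-9,0,-20],[1,-0.5,-14,0,-30],[1,-0.7,-19,0,-40],[1,-0.8,-23,0,-50],[1,-0.8,-26.1,0,-57.4],[1,-0.8,-26.1,0,-57.4],[1,-0.8,-26.1,0,-57.4]]'
python3 - <<'E'
from h import *
g,p,d=shot('top'); W=cloud(g,d); cv2.imwrite('pics/t4c.png',cv2.resize(p[100:260,200:360,::-1],None,fx=3.5,fy=3.5))
a=np.radians(-7.0); ex=np.array([np.cos(a),np.sin(a)]); ey=np.array([-ex[1],ex[0]])
for f in finder.cut_out('top','chip0')[:8]:
    P=W[f['region']&(d>0)]; q=P[:,:2]-[.5545,.015]
    print(round(f['p'],2),f['pixel'],len(P),'st',(q@ex).min().round(3),(q@ex).max().round(3),(q@ey).min().round(3),(q@ey).max().round(3),'z',np.percentile(P[:,2],[3,50,97]).round(3))
E
```

```text
time_s: 14.72
tcp_pos: [0.4798, -0.3281, 0.2212]
eef_rot: [180.0, 0.0, 179.7]
contact_force: [-1.5, 1.6, -2.4]
gripper_width: 0.036
gripper_force: 45.0
0.81 [251.5, 285.0] 206 st -0.228 -0.183 0.015 0.065 z [0.007 0.011 0.015]
0.69 [214.5, 198.2] 192 st -0.015 0.037 0.137 0.187 z [0.007 0.011 0.016]
0.63 [297.9, 162.6] 113 st 0.11 0.139 -0.069 -0.013 z [0.021 0.027 0.033]
0.6 [256.9, 150.0] 210 st 0.127 0.173 0.05 0.095 z [0.008 0.048 0.068]
0.44 [271.6, 156.7] 161 st 0.125 0.153 0.001 0.05 z [0.01  0.015 0.019]
0.42 [300.2, 157.6] 59 st 0.14 0.15 -0.071 -0.017 z [0.011 0.015 0.018]
```

View pics/t4c.png

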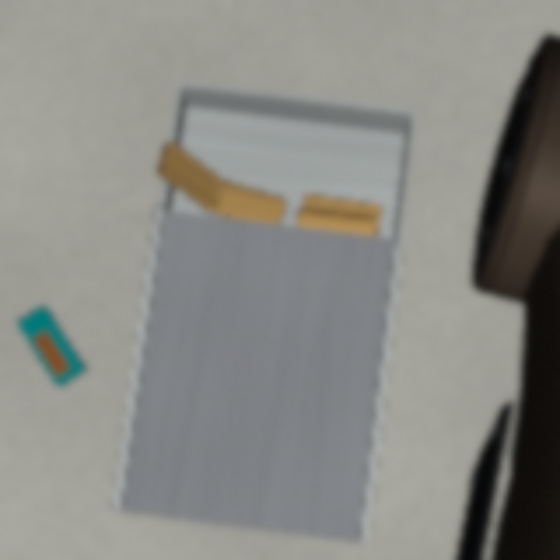

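All four chips are in the trough. One leans on the side wall, with its centre around y 0.072 and height 0.045, so it is within bounds. Next is lowering the scraper back.

```bash
python3 -m handwheel '[[1,0,0,-5,-0.2],[1,-0.05,-0.05,-10,-0.2],[1,-0.1,-0.05,-13,-0.2],[1,-0.1,-0.05,-14.5,-0.2],[1,-0.1,-0.05,-15.2,-0.2],[1,-0.1,-0.05,-15.3,-0.2],[1,-0.1,-0.05,-15.3,-0.2],[1,-0.1,-0.05,-15.3,-0.2]]'
python3 -m handwheel '[[1,0,0,-0.15,0],[1,0,0,-0.3,0],[1,0,0,-0.3,0]]'
```

```text
time_s: 15.82
tcp_pos: [0.4794, -0.329, 0.0689]
eef_rot: [-180.0, 0.1, 179.4]
contact_force: [1.0, -0.0, -2.5]
gripper_width: 0.0358
gripper_force: 45.0
time_s: 16.2
tcp_pos: [0.4787, -0.3288, 0.0648]
eef_rot: [180.0, -0.0, 179.4]
contact_force: [-0.9, -0.5, -3.1]
gripper_width: 0.0356
gripper_force: 45.0
```

```bash
python3 -m handwheel '[[1,0,0,-0.05,0],[1,0,0,-0.1,0],[1,0,0,-0.1,0]]'|grep -E 'pos|cont'
```

```text
tcp_pos: [0.4789, -0.3288, 0.0639]
contact_force: [-0.3, 0.7, -3.5]
```

```bash
python3 -m handwheel '[[1,0,0,-0.05,0],[1,0,0,-0.08,0],[1,0,0,-0.08,0]]'|grep -E 'pos|cont'
```

```text
tcp_pos: [0.4789, -0.3288, 0.0636]
contact_force: [-1.5, 1.8, 4.5]
```

Contact with the rails, so I release and rise.

```bash
python3 -m handwheel '[[0,0,0,0.03,0],[0,0,0,0.03,0],[0,0,0,0.03,0],[0,0,0,0.03,0],[0,0,0,0.03,0],[0,0,0,0.03,0]]'
python3 -m handwheel '[[0,0,0,2,0],[0,0,0,6,0],[0,0,0,11,0],[0,0,0,17,0],[0,0,0,23,0],[0,0,0,26,0],[0,0,0,26,0]]'
python3 - <<'E'
from h import *
g,p,d=shot('wrist','w5.png'); W=cloud(g,d)
for q in ('scraper','rest'):
    P=W[finder.cut_out('wrist',q)[0]['region']&(d>0)]
    for lo,hi in ((.09,.11),(.045,.056)):
        S=P[(P[:,2]>lo)&(P[:,2]<hi)]
        if len(S)>200: print(q,len(S),rect(S),np.median(S[:,2]))
g,p,d=shot('top'); W=cloud(g,d)
for f in finder.cut_out('top','chip0')[:7]:
    P=W[f['region']&(d>0)]; print(round(f['p'],2),f['pixel'],np.median(P,0).round(3))
E
```

```text
time_s: 17.7
tcp_pos: [0.4789, -0.3288, 0.0634]
eef_rot: [-180.0, 0.0, 179.4]
contact_force: [0.1, 0.7, -0.2]
gripper_width: 0.0861
gripper_force: 0.0
time_s: 18.58
tcp_pos: [0.4798, -0.3293, 0.3266]
eef_rot: [-179.9, 0.3, 179.4]
contact_force: [0.6, 0.3, -0.7]
gripper_width: 0.0877
gripper_force: 0.0
scraper 3843 (array([ 479.3, -329.5]), array([ 36. , 196.8]), 89.4) 0.10008423676369238
rest 990 (array([ 479.5, -330.6]), array([213.8,  79.7]), 0.8) 0.05007378286376635
0.66 [258.6, 148.5] [0.706 0.069 0.049]
0.6 [298.2, 156.9] [ 0.693 -0.043  0.015]
0.59 [269.9, 156.3] [0.693 0.028 0.015]
0.54 [211.8, 197.6] [0.585 0.173 0.011]
0.48 [249.2, 285.2] [0.356 0.08  0.011]
0.41 [296.9, 163.3] [ 0.677 -0.042  0.028]
```

```bash
python3 -c "
from plant import r; print(r.close_job())"
```

```text
the job is handed in; nothing more can be done
None
```

I've handed the job in: all four chips are in the trough (one leans against its side wall), the scraper is back across its rack and let go, and the judge returned no verdict.

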